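# Stack two painted panels in the sloping drying rack

### The arm

A 7-joint arm with a two-finger parallel gripper is mounted at the origin on the work surface. World frame = base frame: x ahead of the robot, y to its left, z up, the work surface at z = 0. Lengths are in m, angles in rad, forces in N, time in s.
With the tool pointing down it reaches from about 0.4 to 0.85 m from the base axis. Payload 4.5 kg.
Tool frame: the origin (TCP) lies on the centre line of the jaws, within the pads' length; the fingertips stand manip.tips_ahead ahead of it and the grasp point (between the pads) lies 3 mm ahead of it (manip.tips_ahead is the distance from the TCP to the fingertips, in m); z points along the fingers, y is the line along which they close (so a half turn about z gives the same grasp; the last joint's range is limited). The gripper opens to 85 mm and grips with 20 to 120 N. Pads are 22 mm wide; open, the fingers measure 114 mm over their backs; the gripper's body (76 mm by 85 mm) begins 54 mm behind the grasp point. The pads swing forward as they close: fully open they stand 13 mm farther back than shut.
Start: joints at [1.146, 0.689, -0.195, 1.565, 0.157, 0.902, -0.215], TCP at [0.277, -0.56, 0.253] pointing down, gripper open.
Joint ranges: [-3.01, 3.01], [-0.46, 2.08], [-1.47, 1.51], [0.13, 2.56], [-1, 4.14], [0.04, 2.09], [-2.66, 2.66]. Speed limits (rad/s): [2.57, 2.57, 3.14, 3.14, 3.14, 3.14, 3.14].

### API

Orientations are given as a unit quaternion [x, y, z, w].
In Python, from workcell import manip gives the robot as it stands. The module is installed in compiled form; this text tells all that it offers.
- The arm moves only by the tool apply_moves, never from a script. Its argument "steps" is a list of rows, each a list of 5 numbers: the shift along the world's x, y, z in units of 50 mm (1.0 is 50 mm), then the turn about the world's z in units of 6 degrees (1.0 is 6 degrees), then the opening, from 0 (shut) to 1 (fully open). A call has 1 to 8 rows; each row shifts and turns the commanded pose from where the row before left it; what a row does not reach is not made up. A row lasts 1/10 s, in which the tool goes at most 50 mm and 8.59 degrees, less where a joint would pass 70% of its speed; a pose out of reach is approached as far as the arm can. A call is refused whole if a number of a shift passes 1 or a number of a turn 1, either way. A call with a gripper value outside its range is refused whole. The fingers move at their own pace and stop on an object; the grip force is fixed at half the most. Time passes only in rows, so rows that do not move let the fingers close. It gives the time, the measured TCP pose, the force, the opening and the grip force at its end, in the units of the state.
- manip.get_obs(): the state, without advancing time (a new reading comes with each control period).
- manip.capture(name): name is "scene" or "top"; returns a dict with "frame" (400x640x3 uint8, red, green, blue), "depth" (400x640 float32, m along the optical axis (not along the pixel's ray), 0 where there is no reading), "mtx" (3x3 intrinsics, pixels), "extrinsics" (4x4, takes a point from camera to world coordinates). Camera axes: x right, y up, looking along -z (the intrinsics and any distortion apply to the point x, -y, -z); pixel columns grow to the right and rows downward; lengths in m; the calibration is good to about 2 mm. A picture is of the moment at which its call begins.
- manip.sign_off(): hands the job in; it is judged then, once.
Trained networks look in the newest picture that a camera, given by its name, has taken for a name from the list of things; names that differ only in an ending like _2 or _b are one class to them, and where a whole thing is asked for, a point or a joint stands for the part that bears it (a point fixed in the world has none). Each returns a list of dicts, best first, with "conf" (0 to 1); they miss things now and then, are a little off and sometimes report something else, mostly with a low value. They report only what shows in the picture. A call takes as long as a camera call. They do not tell look-alikes from the thing itself.
- manip.masks_of(query, camera): "mask" (400x640 bool, what is visible of it).
- manip.pinpoint(query, camera): "centre" ([x, y, z] in m, in world coordinates, good to about 4 mm: a listed point, or the origin of a listed thing).
The state is a dict: "clock": time; "joint_pos": joint angles; "dq": joint speeds; "joint_torque": joint torques, N m; "tcp_pos": TCP position; "orientation": TCP orientation; "force": force on the tool from outside, world axes, zero at the start; "torque": the same for the moment, N m; "gripper_width": finger opening in m; "grasp_force": force on a finger pad.
Only numpy, scipy, OpenCV 4.12 (cv2) and the standard library are available. Lean on these libraries where they do the work, as an engineer would, in place of code of your own. Each camera call takes 0.05 s, during which the arm holds its last target. There are 200 camera calls.

### The job

The blue painted panel lies in the sloping part of the drying rack but stopped short of the green backstop: push it fully home. Then, and only then, slide the red panel off the rack's level deck and down on top of the blue one, so that both lie flat, one on the other, squarely against the backstop. Leave the mug of pencils, the ink jar and the pencil tin where they stand.

Things in the scene. Friction and masses are not known exactly. Their poses are not given: they have to be found in the camera images.
- deck: Drying rack's fixed base with a level plywood deck. Origin at table height under the rack's middle; x along the rack, level, from deck towards backstop; z up. The deck's top is 97 mm above the table, x -210 to -25 mm, y -90 to +90 mm, without sides. A finger notch, open down to a 5 mm base board, is cut into its end: x -70 to -25, y -50 to +50 mm.
- chute: The rack's fixed sloping part, falling from the deck's end at 15 degrees. Origin on the middle of the slope's upper edge, on its surface, 76 mm above the table and 21 mm straight below the deck's end. x points down the slope, y across, z square to the surface. Slope x 0 to 215 mm; side walls 160 mm apart (inside), 34 mm high. Friction holds a panel where it is left; it has to be pushed.
- backstop (a point): Where the sliding surface meets the face of the green backstop (50 mm high, square to the slope), in the middle of the width: chute x = 215 mm. Axes as the chute's. A panel fully home has its lower edge here, so its origin is at chute x = 140 mm.
- blue_panel: Wooden painting panel with a blue face, 150 mm (x) x 120 mm (y) x 16 mm (z), about 0.2 kg, loose. It starts flat on the slope, 20 to 40 mm short of the backstop. Origin at the centre of its underside, z out of the painted face, x roughly down the slope at the start.
- red_panel: Wooden painting panel with a red face, same 150 x 120 x 16 mm, about 0.2 kg, loose. It starts flat on the level deck, painted face up, clear of the notch or a few mm over it. Origin at the centre of its underside, x roughly along the rack towards the backstop at the start.
- pencil_mug: Steel mug, 76 mm wide and 90 mm high, with pencils standing out to about 170 mm. Origin at the centre of its underside. To be left alone.
- ink_bottle: Glass jar with a black cap, 56 mm wide and 75 mm high. Origin at the centre of its underside. To be left alone.
- pencil_tin: Flat closed tin, 190 x 80 x 16 mm, yellow label on top. Origin at the centre of its underside. To be left alone.
Not all that is in view belongs to the job. What is shaped like the red_panel but turquoise is not meant. Leave any turquoise look-alike of the blue_panel alone.

How it is judged:
By the outcome, as a careful person would: the job done as asked, in the order asked, and still so for the second after the job is handed in, with the robot touching nothing.
It also fails if it takes over 43 s, if anything falls off the work surface, if the arm or the gripper's body presses on something with over 40 N, if the wrist force passes 120 N, or if a joint passes its speed limit or range.

## Working session

There is one attempt and no reset: what is moved stays moved. The work goes in short steps, Python scripts to look and compute and a tool call to move; the robot and the scene stay as the last step left them, time stands still between calls to the robot, and variables do not carry over. Pictures are saved under pics/ and viewed, at most 10 in all, crops included, and the job is handed in when it is done.

Besides the shell and the picture viewer there is one more tool, called after "Call:" as a command line: name --pt "numbers of a row" for each row, then --argument value for the rest. apply_moves: Moves the arm, as the interface text tells. Its arguments: {"type":"object","properties":{"steps":{"type":"array"}},"required":["steps"]}

```bash
mkdir -p pics
cat > h.py <<'E'
import numpy as np, cv2
from workcell import manip
def snap(n,f=None):
    c=manip.capture(n)
    if f: cv2.imwrite(f'pics/{f}.png',c['frame'][:,:,::-1])
    return c
def world(c):
    K,T,d=c['mtx'],c['extrinsics'],c['depth']
    v,u=np.mgrid[:400,:640]
    p=np.stack([(u-K[0,2])*d/K[0,0],-(v-K[1,2])*d/K[1,1],-d],-1)
    return p@T[:3,:3].T+T[:3,3]
E
python3 - <<'E'
from h import *
print(manip.get_obs(), manip.tips_ahead)
for n in ('scene','top'):
    c=snap(n,n+'0'); np.savez(n+'0',W=world(c),**c)
    print(n,c['extrinsics'].round(3).tolist())
    for q in ('deck','chute','backstop','blue_panel','red_panel','pencil_mug','ink_bottle','pencil_tin'):
        print(q,[(r['centre'] if isinstance(r['centre'],list) else r['centre'].round(3).tolist(),round(r['conf'],2)) for r in manip.pinpoint(q,n)])
E
```

```text
{'clock': 0.0, 'joint_pos': array([ 1.14576513,  0.69001374, -0.19448745,  1.56637141,  0.15728275,
        0.90250715, -0.21509294]), 'dq': array([-0.00104479,  0.00012706, -0.00042424,  0.00089803,  0.00020905,
       -0.00024445, -0.00032401]), 'joint_torque': array([-1.15942798e-04, -5.39612997e+01, -1.26658984e+00, -1.58538294e+01,
        9.10782750e-03,  9.50809568e-03, -2.32733180e-05]), 'tcp_pos': array([ 0.27648117, -0.55981987,  0.25245748]), 'orientation': array([ 9.73791775e-01,  2.27439367e-01, -2.85628377e-04, -9.11874647e-04]), 'force': array([-0.12665998,  0.01080434, -0.24900445]), 'torque': array([-0.01143273,  0.01758587, -0.00539901]), 'grasp_force': 0.0, 'gripper_width': 0.08517313670851698} 0.022
scene [[0.055, -0.847, 0.529, 1.129], [0.998, 0.049, -0.026, -0.027], [-0.004, 0.53, 0.848, 0.991], [0.0, 0.0, 0.0, 1.0]]
deck []
chute [([0.5622, 0.0181, 0.0764], 0.65)]
backstop [([0.5959, -0.1847, 0.0193], 0.6)]
blue_panel [([0.8185, -0.1826, -0.0008], 0.96), ([0.5712, -0.0813, 0.0473], 0.62), ([0.6162, 0.4141, -0.0008], 0.48)]
red_panel [([0.5401, 0.1321, 0.0974], 0.76), ([0.3145, 0.14, -0.0008], 0.66)]
pencil_mug [([0.6165, 0.4134, -0.0029], 0.72)]
ink_bottle [([0.5189, 0.3832, 0.0], 0.55)]
pencil_tin [([0.5878, -0.413, 0.0013], 0.67)]
top [[-0.04, 0.977, -0.209, 0.288], [-0.999, -0.04, 0.001, -0.015], [-0.007, 0.209, 0.978, 1.437], [0.0, 0.0, 0.0, 1.0]]
deck [([0.5634, -0.007, 0.0009], 0.74)]
chute [([0.5605, 0.0222, 0.0744], 0.75)]
backstop [([0.5941, -0.1862, 0.019], 0.66), ([0.614, 0.4094, -0.0034], 0.65)]
blue_panel [([0.8209, -0.1816, 0.0005], 0.81), ([0.5689, -0.081, 0.0501], 0.56)]
red_panel [([0.5446, 0.1295, 0.0927], 0.92), ([0.3117, 0.1392, -0.0029], 0.9), ([0.5833, -0.415, 0.0005], 0.4)]
pencil_mug [([0.6137, 0.4132, -0.0011], 0.65)]
ink_bottle [([0.5175, 0.3804, 0.0027], 0.72), ([0.561, -0.0058, 0.0008], 0.41)]
pencil_tin [([0.5829, -0.4173, -0.0021], 0.65)]
```

View pics/scene0.png

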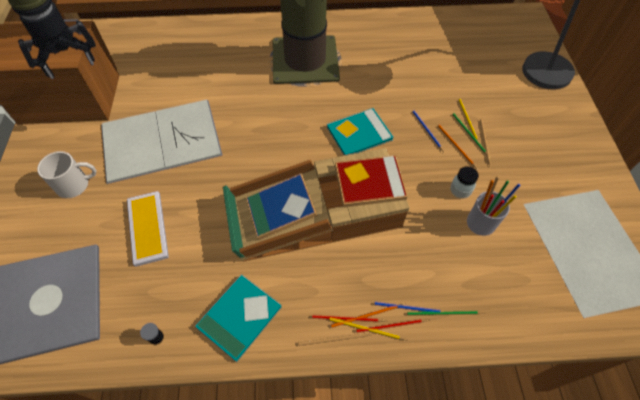

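View pics/top0.png

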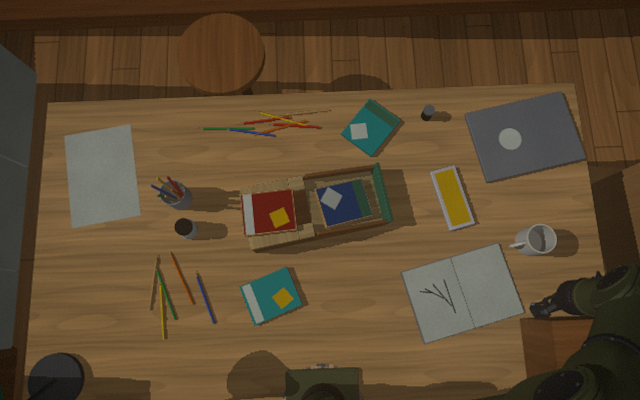

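The red panel is at scene (370,180) on the deck and the blue panel at (280,205) in the chute. The turquoise look-alikes at (360,130) and (238,318) lie on the table, so neither is the one meant. I'll confirm this in a crop and measure.

```bash
cat >> h.py <<'E'
def rackfit(Z=None):
    return np.load('rack.npy')
def rect(P):
    (c,s,a)=cv2.minAreaRect(P.astype(np.float32)*1000); return np.round(c,1),np.round(s,1),round(a,1)
E
python3 - <<'E'
from h import *
d=np.load('scene0.npz'); W=d['W'];f=d['frame']
cv2.imwrite('pics/crop0.png',cv2.resize(f[90:270,210:430,::-1],None,fx=3.2,fy=3.2,interpolation=cv2.INTER_CUBIC))
for n in ('scene','top'):
    d=np.load(n+'0.npz'); W=d['W'];f=d['frame']
    hsv=cv2.cvtColor(f,cv2.COLOR_RGB2HSV)
    x,y,z=W[...,0],W[...,1],W[...,2]
    near=(abs(x-.57)<.2)&(y<.3)&(y>-.28)
    # yaw of rack: minAreaRect of everything above 15 mm in neighbourhood
    m=near&(z>.035)&(z<.15)&(d['depth']>0)
    l,lab,st,_=cv2.connectedComponentsWithStats(m.astype(np.uint8)); k=1+st[1:,4].argmax()
    P=W[lab==k]; print(n,'rack',rect(P[:,:2]))
    # green backstop
    H,S,V=cv2.split(hsv)
    for nm,mm in (('green',(H>40)&(H<85)&(S>90)&near&(z>.025)),('red',((H<7)|(H>172))&(S>150)&near&(z>.09)),('blue',(H>105)&(H<128)&(S>110)&near&(z>.03))):
        mm=cv2.morphologyEx(mm.astype(np.uint8),cv2.MORPH_OPEN,np.ones((2,2)))
        l,lab,st,_=cv2.connectedComponentsWithStats(mm); k=1+st[1:,4].argmax()
        P=W[lab==k]; print(nm,len(P),P.mean(0).round(4),rect(P[:,:2]), np.percentile(P[:,2],[5,95]).round(3))
    for q in ('red_panel','blue_panel'):
        for r in manip.masks_of(q,n):
            P=W[r['mask']&near]; P=P[np.isfinite(P).all(1)]
            if len(P)<50: continue
            zm=np.median(P[:,2])
            if zm<.04: continue
            P=P[abs(P[:,2]-zm)<(.006 if q[0]=='r' else .03)]
            print(q,r['conf'],len(P),P.mean(0).round(4),rect(P[:,:2]),zm)
E
```

```text
scene rack (array([563.7,  -0.9]), array([185.2, 426.2]), 9.9)
green 592 [ 0.6077 -0.1951  0.0547] (array([ 826.4, -132.6]), array([640.3,  35.6]), 16.1) [0.025 0.068]
red 1408 [0.5557 0.1228 0.1149] (array([810.4,  81.6]), array([126.6, 661.5]), 82.0) [0.108 0.114]
blue 1182 [ 0.5678 -0.0794  0.0707] (array([816.7, -27.3]), array([615.7, 107.4]), 10.0) [0.055 0.08 ]
red_panel 0.76 2714 [0.5463 0.1305 0.1111] (array([542.8, 131.2]), array([125.2, 149.9]), 4.7) 0.1110176676241138
blue_panel 0.73 2805 [ 0.5777 -0.0833  0.0631] (array([572.2, -83.5]), array([124.8, 149.3]), 14.5) 0.0631381060736943
top rack (array([562.2,   0.9]), array([181.9, 426.9]), 9.9)
green 60 [ 0.6384 -0.1854  0.0489] (array([ 634.8, -187.7]), array([59.9, 13.1]), 6.8) [0.035 0.067]
red 1222 [0.5413 0.1214 0.1173] (array([435.6,  90.6]), array([339.6, 127.2]), 15.0) [0.107 0.117]
blue 920 [ 0.5532 -0.0812  0.0721] (array([457.7, -73.9]), array([113.8, 340.9]), 89.2) [0.053 0.08 ]
red_panel 0.97 2162 [0.5399 0.1339 0.112 ] (array([541. , 134.2]), array([120.9, 150.5]), 4.6) 0.11197180758757797
blue_panel 0.9 2041 [ 0.5688 -0.0804  0.0638] (array([573. , -80.6]), array([127.4, 149.4]), 15.1) 0.06387754553752523
```

View pics/crop0.png

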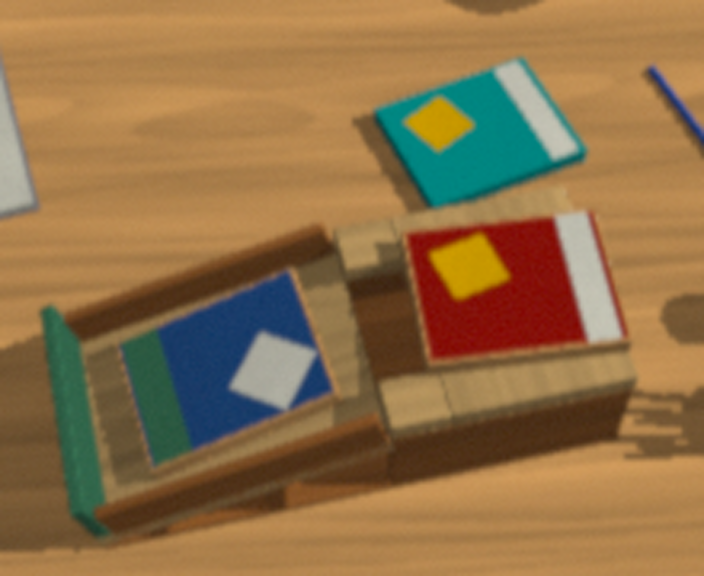

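The crop shows the red panel on the deck, nosing over the notch, with turquoise look-alikes lying only on the table. The blue panel is yawed about +5° in the chute and about 35 mm short. The red panel is yawed about -5°. I'll use the half-open fingers as a wide, square pusher.

Call:
apply_moves --pt "0.35 0.72 0 0.77 0.6" --pt "0.35 0.72 0 0.77 0.6" --pt "0.35 0.72 0 0.77 0.6" --pt "0.35 0.72 0 0.77 0.6" --pt "0.35 0.72 0 0.77 0.6" --pt "0.35 0.72 0 0.77 0.6" --pt "0.35 0.72 0 0.77 0.6" --pt "0.35 0.72 0 0.77 0.6"

```text
clock: 1.9
tcp_pos: [0.4175, -0.271, 0.2536]
orientation: [0.851, 0.526, 0.0, 0.0]
force: [1.5, -0.2, 0.2]
gripper_width: 0.0513
grasp_force: 0.0
```

Call:
apply_moves --pt "0.35 0.72 0 0.77 0.6" --pt "0.35 0.72 0 0.77 0.6" --pt "0.35 0.72 0 0.77 0.6" --pt "0.35 0.72 0 0.77 0.6" --pt "0.35 0.72 0 0.77 0.6" --pt "0.35 0.72 0 0.77 0.6" --pt "0.35 0.72 0 0.77 0.6" --pt "0.35 0.72 0 0.77 0.6"

```text
clock: 2.7
tcp_pos: [0.5575, 0.017, 0.2535]
orientation: [0.64, 0.768, 0.0, 0.0]
force: [0.8, 0.2, -0.6]
gripper_width: 0.0512
grasp_force: 0.0
```

```bash
cat >> h.py <<'E'
O=np.array([.5637,-.004]);EX=np.array([.172,-.985]);EY=np.array([.985,.172])
def st():
    o=manip.get_obs(); p=o['tcp_pos']; q=o['orientation']
    r=p[:2]-O
    print('t',round(o['clock'],2),'tcp',p.round(4),'rack x,y mm',(1e3*r@EX).round(1),(1e3*r@EY).round(1),'tooly deg',round(np.degrees(2*np.arctan2(q[1],q[0]))-90,2),'F',o['force'].round(1),'w',round(o['gripper_width'],4),'tips',manip.tips_ahead)
E
python3 -c "
from h import *
st(); c=snap('scene','s1'); np.savez('s1',W=world(c),**c)
cv2.imwrite('pics/s1c.png',cv2.resize(c['frame'][60:280,190:440,::-1],None,fx=3,fy=2.7))"
```

```text
t 2.7 tcp [0.5575 0.017  0.2535] rack x,y mm -21.8 -2.5 tooly deg 10.38 F [ 0.8  0.2 -0.6] w 0.0512 tips 0.022
```

View pics/s1c.png

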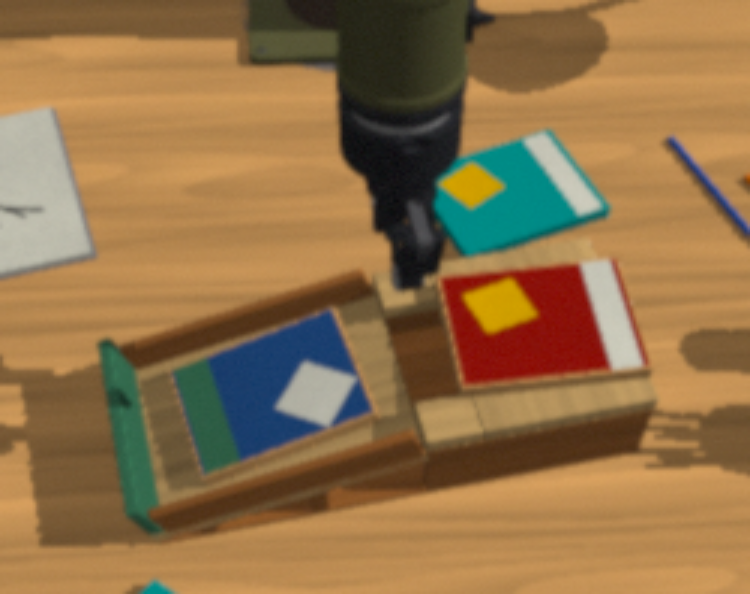

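The view shows the gripper at crop (410,270), above the notch and upslope of the blue panel. I'll check the fingertip height from depth before going down.

```bash
python3 -c "
from h import *
W=np.load('s1.npz')['W'].reshape(-1,3); r=W[:,:2]-O
X,Y,Z=1e3*r@EX,1e3*r@EY,1e3*W[:,2]
m=(abs(X+22)<50)&(abs(Y)<70)&(Z>150)&(Z<330)
for a in range(200,330,10):
    k=m&(Z>=a)&(Z<a+10)
    if k.sum(): print(a,k.sum(),X[k].min().round(),X[k].max().round(),Y[k].min().round(),Y[k].max().round())
m2=m&(Z>200);print(np.sort(Z[m])[:6].round(1))
# deck, slope checks
k=(X>-200)&(X<-30)&(abs(Y)>70)&(abs(Y)<85)&(Z>85)&(Z<110);print('deck z',np.median(Z[k]))
k=(X>170)&(X<230)&(abs(Y)<70)&(Z>40)&(Z<90);
for y in(-50,0,50):
    kk=k&(abs(Y-y)<20)&(Z>55);print('backstop top X',X[kk].min().round(1),X[kk].max().round(1),Z[kk].max().round(1))
k=(Z>94)&(Z<100)&(abs(Y)<85)&(abs(Y)>55);print('deck X ext',np.percentile(X[k],[1,99]).round(1))
"
```

```text
230 9 -32.0 -10.0 -29.0 35.0
240 43 -31.0 -9.0 -29.0 40.0
250 24 -27.0 -9.0 -29.0 39.0
260 10 -13.0 -9.0 -30.0 32.0
270 12 -11.0 -7.0 -35.0 37.0
280 53 -32.0 -8.0 -31.0 57.0
290 48 -33.0 -4.0 -22.0 60.0
300 88 -37.0 -4.0 -21.0 62.0
310 60 -38.0 -4.0 13.0 64.0
320 80 -40.0 -1.0 7.0 66.0
[231.7 232.2 235.4 236.4 236.7 238.3]
deck z 94.84793906537503
backstop top X 195.6 210.1 69.9
backstop top X 195.6 209.7 69.7
backstop top X 195.2 209.6 69.0
deck X ext [-203.4   28.7]
```

Call:
apply_moves --pt "0 0.04 -0.9 -0.08 0.6" --pt "0 0 -0.9 0 0.6" --pt "0 0 -0.8 0 0.6" --pt "0 0 -0.3 0 0.6" --pt "0 0 -0.1 0 0.6" --pt "0 0 0 0 0.6"

```text
clock: 3.35
tcp_pos: [0.5569, 0.0176, 0.1031]
orientation: [0.645, 0.764, -0.0, -0.0]
force: [0.8, -0.6, 0.3]
gripper_width: 0.0514
grasp_force: 0.0
```

```bash
python3 -c "
from h import *
st()"
```

```text
t 3.35 tcp [0.5569 0.0176 0.1031] rack x,y mm -22.4 -3.0 tooly deg 9.72 F [ 0.8 -0.6  0.3] w 0.0514 tips 0.022
```

Call:
apply_moves --pt "0.017 -0.1 -0.026 0 0.6" --pt "0.017 -0.1 -0.026 0 0.6" --pt "0.017 -0.1 -0.026 0 0.6" --pt "0.017 -0.1 -0.026 0 0.6" --pt "0.017 -0.1 -0.026 0 0.6" --pt "0.017 -0.1 -0.026 0 0.6" --pt "0.017 -0.1 -0.026 0 0.6" --pt "0.017 -0.1 -0.026 0 0.6"

```text
clock: 4.15
tcp_pos: [0.5639, -0.0225, 0.0929]
orientation: [0.645, 0.765, 0.0, 0.0]
force: [0.1, 1.1, 1.4]
gripper_width: 0.0512
grasp_force: 0.9
```

Call:
apply_moves --pt "0.009 -0.05 -0.013 0 0.6" --pt "0.009 -0.05 -0.013 0 0.6" --pt "0.009 -0.05 -0.013 0 0.6" --pt "0 0 0 0 0.6"

```text
clock: 4.55
tcp_pos: [0.5647, -0.0306, 0.0907]
orientation: [0.645, 0.764, -0.001, -0.0]
force: [-0.1, 0.3, 0.2]
gripper_width: 0.0512
grasp_force: 0.1
```

```bash
cat >> h.py <<'E'
def panels(n='scene'):
    c=snap(n); W=world(c)
    for q in ('red_panel','blue_panel'):
        for r in manip.masks_of(q,n):
            P=W[r['mask']&(c['depth']>0)]
            R=P[:,:2]-O; X=np.c_[R@EX,R@EY,P[:,2]]
            X=X[(abs(X[:,0])<.25)&(abs(X[:,1])<.09)]
            if len(X)<200 or np.median(X[:,2])<.03: continue
            zm=np.median(X[:,2]); X=X[abs(X[:,2]-zm)<.03]
            A=np.c_[X[:,:2],np.ones(len(X))]; b=np.linalg.lstsq(A,X[:,2],rcond=None)[0]
            print(n,q,round(r['conf'],2),len(X),'rect rackmm',rect(X[:,:2]),'zslope deg',np.degrees(np.arctan(b[:2])).round(1),'z@X0 mm',(b[2]*1e3).round(1))
    return c,W
E
python3 -c "
from h import *
st(); panels(); panels('top')"
```

```text
t 4.55 tcp [ 0.5647 -0.0306  0.0907] rack x,y mm 26.4 -3.6 tooly deg 9.69 F [-0.1  0.3  0.2] w 0.0512 tips 0.022
top red_panel 0.91 2285 rect rackmm (array([-139.6,    3.7]), array([127. , 150.2]), 84.7) zslope deg [-0.2  0.3] z@X0 mm 111.3
```

Call:
apply_moves --pt "0.007 -0.04 -0.01 0 0.6" --pt "0.003 -0.02 -0.004 0 0.6" --pt "0 0 0 0 0.6"

```text
clock: 5.15
tcp_pos: [0.5654, -0.0331, 0.0902]
orientation: [0.645, 0.764, -0.0, -0.0]
force: [-0.6, 0.1, 0.0]
gripper_width: 0.0514
grasp_force: 0.0
```

Call:
apply_moves --pt "0.003 -0.02 -0.004 0 0.6" --pt "0.003 -0.02 -0.004 0 0.6" --pt "0 0 0 0 0.6"

```text
clock: 5.45
tcp_pos: [0.5658, -0.0351, 0.0898]
orientation: [0.645, 0.764, -0.0, 0.0]
force: [-0.1, 0.3, -0.3]
gripper_width: 0.0512
grasp_force: 0.1
```

Call:
apply_moves --pt "0.003 -0.02 -0.005 0 0.6" --pt "0.003 -0.02 -0.005 0 0.6" --pt "0 0 0 0 0.6"

```text
clock: 5.75
tcp_pos: [0.566, -0.0368, 0.0894]
orientation: [0.645, 0.765, 0.0, -0.0]
force: [-0.3, 0.7, 0.3]
gripper_width: 0.0513
grasp_force: 0.6
```

Call:
apply_moves --pt "0.003 -0.02 -0.005 0 0.6" --pt "0.003 -0.02 -0.005 0 0.6" --pt "0 0 0 0 0.6"

```text
clock: 6.05
tcp_pos: [0.5661, -0.037, 0.0892]
orientation: [0.644, 0.765, 0.001, -0.001]
force: [-3.0, 4.3, 4.2]
gripper_width: 0.0511
grasp_force: 3.0
```

Call:
apply_moves --pt "0.005 -0.03 -0.006 0 0.6" --pt "0.005 -0.03 -0.006 0 0.6" --pt "0 0 0 0 0.6" --pt "0 0 0 0 0.6"

```text
clock: 6.45
tcp_pos: [0.5662, -0.0371, 0.0891]
orientation: [0.643, 0.766, 0.002, -0.002]
force: [-5.5, 9.0, 9.7]
gripper_width: 0.0512
grasp_force: 6.0
```

```bash
python3 -c "
from h import *
st(); c,W=panels()
cv2.imwrite('pics/s2c.png',cv2.resize(c['frame'][130:280,200:430,::-1],None,fx=3.4,fy=3.4))"
```

```text
t 6.45 tcp [ 0.5662 -0.0371  0.0891] rack x,y mm 33.1 -3.3 tooly deg 9.91 F [-5.5  9.   9.7] w 0.0512 tips 0.022
scene red_panel 0.94 2920 rect rackmm (array([-137.7,   -3.7]), array([135.9, 150.7]), 85.1) zslope deg [-0.1 -0.8] z@X0 mm 110.4
scene blue_panel 0.62 2662 rect rackmm (array([117.1, -15. ]), array([146. , 127.5]), 0.2) zslope deg [-15.   -1.1] z@X0 mm 84.7
```

View pics/s2c.png

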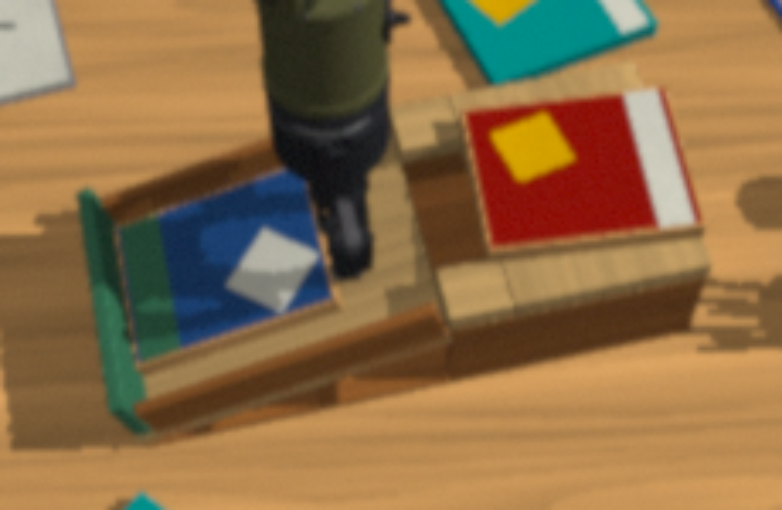

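Blue is square, with its lower edge on the backstop (crop (120–140, 230–350)), and the push is blocked at about 10 N, so it is home. I'll retract and go behind the red panel.

Call:
apply_moves --pt "-0.06 0.33 0.08 0 0.6" --pt "0 0 0.9 0 0.6" --pt "0 0 1 0 0.6" --pt "-0.148 0.85 0.1 0 0.6" --pt "-0.148 0.85 0 0 0.6" --pt "-0.148 0.85 0 0 0.6" --pt "-0.148 0.85 0 0 0.6" --pt "-0.148 0.85 0 0 0.6"

```text
clock: 7.4
tcp_pos: [0.5267, 0.1883, 0.1924]
orientation: [0.645, 0.764, -0.0, 0.001]
force: [1.2, -0.3, -0.9]
gripper_width: 0.0513
grasp_force: 0.0
```

Call:
apply_moves --pt "-0.148 0.85 0 0 0.6" --pt "0 0 0 0 0.6"

```text
clock: 7.6
tcp_pos: [0.5173, 0.2387, 0.1932]
orientation: [0.64, 0.768, 0.003, -0.002]
force: [0.6, 1.1, 0.4]
gripper_width: 0.0513
grasp_force: 0.0
```

```bash
python3 -c "
from h import *
st(); panels(); panels('top')"
```

```text
t 7.6 tcp [0.5173 0.2387 0.1932] rack x,y mm -247.0 -4.0 tooly deg 10.35 F [0.6 1.1 0.4] w 0.0513 tips 0.022
scene red_panel 0.83 2899 rect rackmm (array([-137.1,    2.4]), array([123.9, 151.2]), 85.5) zslope deg [-0.2 -1.1] z@X0 mm 110.4
scene blue_panel 0.97 2683 rect rackmm (array([115.9, -12.2]), array([122. , 148.7]), 90.0) zslope deg [-14.7  -0.8] z@X0 mm 84.2
top red_panel 0.85 728 rect rackmm (array([-117.5,    7.6]), array([118. , 107.7]), 84.1) zslope deg [-1.5 -1.6] z@X0 mm 109.5
top blue_panel 0.9 2007 rect rackmm (array([113.2, -11.6]), array([126.2, 150.4]), 89.8) zslope deg [-14.5   0.2] z@X0 mm 83.1
```

Call:
apply_moves --pt "0 0 -0.8 -0.07 0.6" --pt "0 0 -0.5 0 0.6" --pt "0 0 -0.06 0 0.6" --pt "0.034 -0.197 0 0 0.6" --pt "0.021 -0.118 0 0 0.6" --pt "0.021 -0.118 0 0 0.6" --pt "0.021 -0.118 0 0 0.6" --pt "0.021 -0.118 0 0 0.6"

```text
clock: 8.7
tcp_pos: [0.5258, 0.1968, 0.1253]
orientation: [0.647, 0.762, 0.001, -0.0]
force: [-1.3, 3.0, 1.6]
gripper_width: 0.0512
grasp_force: 1.5
```

Call:
apply_moves --pt "0.021 -0.118 0 0 0.6" --pt "0.021 -0.118 0 0 0.6" --pt "0.021 -0.118 0 0 0.6" --pt "0 0 0 0 0.6"

```text
clock: 9.1
tcp_pos: [0.5291, 0.1768, 0.1242]
orientation: [0.648, 0.762, -0.0, 0.001]
force: [-0.1, 1.2, -0.0]
gripper_width: 0.0511
grasp_force: 0.3
```

```bash
python3 -c "
from h import *
st(); panels();panels('top')"
```

```text
t 9.1 tcp [0.5291 0.1768 0.1242] rack x,y mm -184.1 -3.0 tooly deg 9.23 F [-0.1  1.2 -0. ] w 0.0511 tips 0.022
scene red_panel 0.72 3037 rect rackmm (array([-99.9,   3. ]), array([135.3, 157.4]), 89.4) zslope deg [ 0.2 -1. ] z@X0 mm 110.9
scene blue_panel 0.65 2801 rect rackmm (array([115.9, -15.5]), array([128.9, 149.8]), 89.8) zslope deg [-14.5  -1.3] z@X0 mm 83.4
top blue_panel 0.65 2066 rect rackmm (array([112.5, -15.8]), array([135.7, 151.8]), 89.4) zslope deg [-14.1  -0. ] z@X0 mm 82.4
```

Call:
apply_moves --pt "0.034 -0.197 0 0.1 0.6" --pt "0.034 -0.197 0 0 0.6" --pt "0.034 -0.197 0 0 0.6" --pt "0.034 -0.197 0 0 0.6" --pt "0.034 -0.197 0 0 0.6" --pt "0.034 -0.197 0 0 0.6" --pt "0.017 -0.098 0 0 0.6" --pt "0.017 -0.098 0 0 0.6"

```text
clock: 10.2
tcp_pos: [0.5408, 0.1095, 0.1245]
orientation: [0.643, 0.766, 0.001, 0.0]
force: [1.0, 2.3, 0.6]
gripper_width: 0.0511
grasp_force: 1.2
```

Call:
apply_moves --pt "0.017 -0.098 0 0 0.6" --pt "0.017 -0.098 0 0 0.6" --pt "0.017 -0.098 0 0 0.6" --pt "0.017 -0.098 0 0 0.6" --pt "0 0 0 0 0.6"

```text
clock: 10.7
tcp_pos: [0.5441, 0.089, 0.1243]
orientation: [0.644, 0.765, -0.0, 0.0]
force: [0.4, 0.8, 0.5]
gripper_width: 0.0514
grasp_force: 0.0
```

```bash
python3 -c "
from h import *
st(); c,W=panels(); panels('top')
cv2.imwrite('pics/s3c.png',cv2.resize(c['frame'][130:280,200:430,::-1],None,fx=3.4,fy=3.4))"
```

```text
t 10.7 tcp [0.5441 0.089  0.1243] rack x,y mm -95.0 -3.4 tooly deg 9.85 F [0.4 0.8 0.5] w 0.0514 tips 0.022
scene red_panel 0.78 2969 rect rackmm (array([-9.9, 10.6]), array([123.4, 154.2]), 90.0) zslope deg [-3.3  0.3] z@X0 mm 108.5
scene red_panel 0.34 2215 rect rackmm (array([93.3,  0.1]), array([179.9, 233.3]), 90.0) zslope deg [-5.3 -1.5] z@X0 mm 73.0
scene blue_panel 0.68 2275 rect rackmm (array([127.6, -16.4]), array([123.2, 130.4]), 0.2) zslope deg [-14.8  -0.8] z@X0 mm 84.3
top red_panel 0.17 1098 rect rackmm (array([117. ,  -0.2]), array([181.3, 180. ]), 0.1) zslope deg [-2.1 -2.3] z@X0 mm 61.0
top blue_panel 0.78 973 rect rackmm (array([142.6, -14.3]), array([119.9,  89.2]), 89.7) zslope deg [-15.2   0.3] z@X0 mm 85.2
```

View pics/s3c.png

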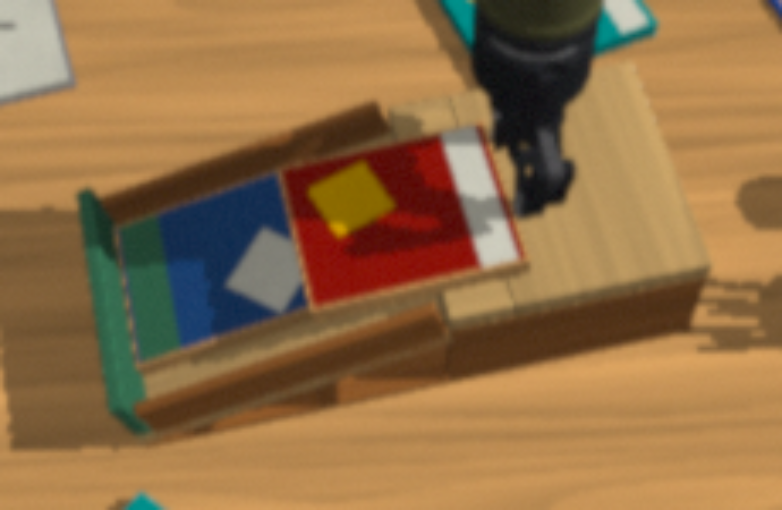

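Red is square and beginning to tip over the deck end, with its nose over blue at crop (300,240). I'll go on pushing.

Call:
apply_moves --pt "0 0 0 0 0.6" --pt "0.025 -0.146 0 0 0.6" --pt "0.025 -0.146 0 0 0.6" --pt "0.025 -0.146 0 0 0.6" --pt "0.025 -0.146 0 0 0.6" --pt "0.025 -0.146 0 0 0.6" --pt "0.025 -0.146 0 0 0.6" --pt "0 0 0 0 0.6"

```text
clock: 11.8
tcp_pos: [0.5513, 0.0438, 0.1241]
orientation: [0.644, 0.765, -0.001, 0.0]
force: [0.1, -0.8, -0.2]
gripper_width: 0.0512
grasp_force: 0.0
```

```bash
python3 -c "
from h import *
st(); c,W=panels(); panels('top')
cv2.imwrite('pics/s4c.png',cv2.resize(c['frame'][130:280,200:430,::-1],None,fx=3.4,fy=3.4))"
```

```text
t 11.8 tcp [0.5513 0.0438 0.1241] rack x,y mm -49.2 -4.0 tooly deg 9.76 F [ 0.1 -0.8 -0.2] w 0.0512 tips 0.022
scene red_panel 0.86 2904 rect rackmm (array([36.9,  5.1]), array([145.1, 133.5]), 0.4) zslope deg [-16.5  -0.9] z@X0 mm 105.0
scene blue_panel 0.73 1482 rect rackmm (array([117.5, -12.7]), array([144.6, 121. ]), 1.0) zslope deg [-14.9  -0.9] z@X0 mm 84.5
```

View pics/s4c.png

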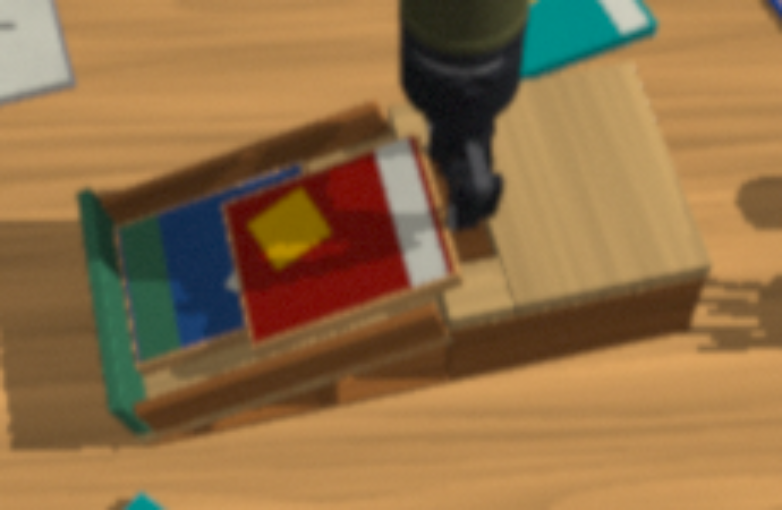

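Red is tilted onto blue with its nose at crop (240,270), and its rear is still just on the deck end. I'll follow the slope now.

Call:
apply_moves --pt "0.022 -0.128 -0.03 0 0.6" --pt "0.022 -0.128 -0.03 0 0.6" --pt "0.026 -0.148 -0.04 0 0.6" --pt "0.026 -0.148 -0.04 0 0.6" --pt "0.026 -0.148 -0.04 0 0.6" --pt "0.026 -0.148 -0.04 0 0.6" --pt "0.026 -0.148 -0.04 0 0.6" --pt "0 0 0 0 0.6"

```text
clock: 12.9
tcp_pos: [0.5598, -0.0059, 0.1108]
orientation: [0.644, 0.765, -0.001, 0.0]
force: [0.2, -0.3, 0.6]
gripper_width: 0.0515
grasp_force: 0.0
```

```bash
python3 -c "
from h import *
st(); c,W=panels(); panels('top')"
```

```text
t 12.9 tcp [ 0.5598 -0.0059  0.1108] rack x,y mm 1.2 -4.1 tooly deg 9.77 F [ 0.2 -0.3  0.6] w 0.0515 tips 0.022
scene red_panel 0.94 2965 rect rackmm (array([85.7,  1.7]), array([150.5, 142.2]), 1.5) zslope deg [-14.6  -1.2] z@X0 mm 100.8
scene blue_panel 0.91 600 rect rackmm (array([147.1, -33.7]), array([173.1, 100.1]), 49.9) zslope deg [-14.2  -0.9] z@X0 mm 82.7
scene blue_panel 0.67 4383 rect rackmm (array([-1.141e+02,  1.000e-01]), array([185.8, 179.7]), 0.0) zslope deg [-0.4 -1.3] z@X0 mm 93.1
```

Call:
apply_moves --pt "0.024 -0.138 -0.037 0 0.6" --pt "0.024 -0.138 -0.037 0 0.6" --pt "0.024 -0.138 -0.037 0 0.6" --pt "0.017 -0.098 -0.026 0 0.6" --pt "0.007 -0.04 -0.01 0 0.6" --pt "0.007 -0.04 -0.01 0 0.6" --pt "0.007 -0.04 -0.01 0 0.6" --pt "0 0 0 0 0.6"

```text
clock: 14.0
tcp_pos: [0.5655, -0.0355, 0.1029]
orientation: [0.643, 0.765, -0.0, 0.0]
force: [0.0, -0.2, -0.2]
gripper_width: 0.0511
grasp_force: 0.0
```

Call:
apply_moves --pt "0.007 -0.04 -0.01 0 0.6" --pt "0.007 -0.04 -0.01 0 0.6" --pt "0 0 0 0 0.6"

```text
clock: 14.3
tcp_pos: [0.5663, -0.0397, 0.1019]
orientation: [0.644, 0.765, -0.0, 0.0]
force: [-0.2, 0.0, 0.6]
gripper_width: 0.0513
grasp_force: 0.0
```

Call:
apply_moves --pt "0.007 -0.04 -0.01 0 0.6" --pt "0 0 0 0 0.6"

```text
clock: 14.5
tcp_pos: [0.5665, -0.0402, 0.1016]
orientation: [0.643, 0.766, 0.001, -0.0]
force: [-0.9, 2.8, 2.5]
gripper_width: 0.0515
grasp_force: 1.8
```

Call:
apply_moves --pt "0.007 -0.04 -0.01 0 0.6" --pt "0.007 -0.04 -0.01 0 0.6" --pt "0.007 -0.04 -0.01 0 0.6" --pt "0 0 0 0 0.6" --pt "0 0 0 0 0.6"

```text
clock: 15.0
tcp_pos: [0.5667, -0.0407, 0.1014]
orientation: [0.642, 0.767, 0.003, -0.003]
force: [-7.7, 12.0, 14.2]
gripper_width: 0.0515
grasp_force: 8.2
```

Call:
apply_moves --pt "-0.06 0.33 0.08 0 0.6" --pt "-0.03 0.2 0.1 0 0.6" --pt "0 0 0.9 0 0.6" --pt "0 0 0.9 0 0.6" --pt "-0.15 0.85 0 0 0.6" --pt "-0.15 0.85 0 0 0.6" --pt "-0.15 0.85 0 0 0.6" --pt "0 0 0 0 0.6"

```text
clock: 15.8
tcp_pos: [0.5395, 0.1152, 0.2]
orientation: [0.639, 0.769, 0.003, -0.001]
force: [0.6, 0.1, 1.1]
gripper_width: 0.0514
grasp_force: 0.0
```

```bash
python3 -c "
from h import *
st(); c,W=panels(); panels('top')
cv2.imwrite('pics/s5c.png',cv2.resize(c['frame'][130:280,200:430,::-1],None,fx=3.4,fy=3.4))"
```

```text
t 15.8 tcp [0.5395 0.1152 0.2   ] rack x,y mm -121.6 -3.3 tooly deg 10.53 F [0.6 0.1 1.1] w 0.0514 tips 0.022
scene red_panel 0.87 2885 rect rackmm (array([120.5,   4.3]), array([148.1, 134.1]), 0.6) zslope deg [-14.7  -1.1] z@X0 mm 101.0
scene blue_panel 0.75 204 rect rackmm (array([112.5, -60.4]), array([138. ,  32.6]), 6.5) zslope deg [-14.5  28.4] z@X0 mm 120.1
top red_panel 0.79 1788 rect rackmm (array([117.2,  11.1]), array([125.6, 158.6]), 84.7) zslope deg [-14.1  -0.1] z@X0 mm 98.5
```

View pics/s5c.png

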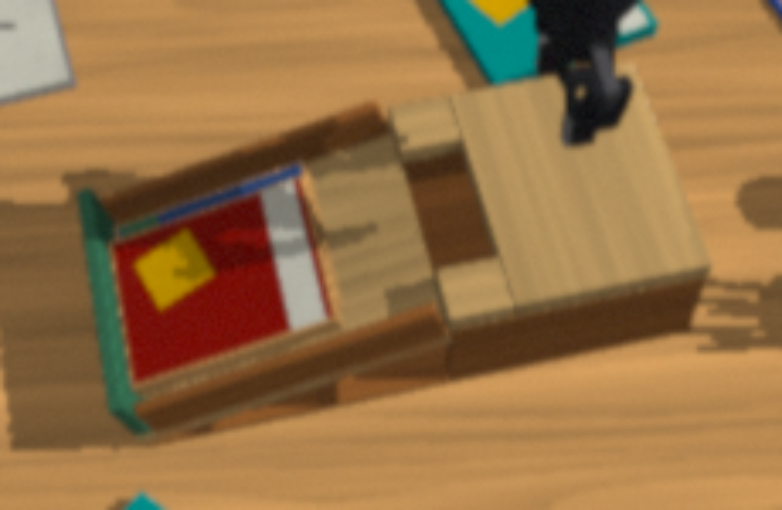

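The picture shows red flat on blue, with its lower edge square along the backstop (crop (115,240)–(130,380)). Its upper edge lines up with blue's at (300–335, 170–320). The robot is clear and touching nothing, so I'm handing in.

```bash
python3 -c "
from h import *
print(manip.sign_off())"
```

```text
the job is handed in; nothing more can be done
None
```

The blue panel was pushed fully home first, then the red one slid down on top of it; both lie flat and square against the backstop, with red about 15 mm to one side of blue, and I handed the job in at about 16 s (no verdict was returned).

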